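# Click the shop radio round to the amber station and push to select

## Robot

A 6-joint arm with a two-finger parallel gripper is mounted at the origin on the work surface. World frame = base frame: x ahead of the robot, y to its left, z up, the work surface at z = 0. Lengths are in m, angles in rad, forces in N, time in s.
With the tool pointing down it reaches from about 0.25 to 0.725 m from the base axis. Payload 4 kg.
Tool frame: the origin (TCP) lies midway between the tips of the shut fingers; the grasp point (between the pads) lies bot.pinch_z behind it (bot.pinch_z is the distance from the TCP to the grasp point, in m); z points along the fingers, y is the line along which they close (so a half turn about z gives the same grasp; the last joint's range is limited). The gripper opens to 85 mm and grips with 20 to 120 N. Pads are 22 mm wide; open, the fingers measure 114 mm over their backs; the gripper's body (76 mm by 85 mm) begins 54 mm behind the grasp point. The pads swing forward as they close: fully open they stand 13 mm farther back than shut.
Start: joints at [-1.219, 0.241, 0.005, 1.335, 0, 1.571], TCP at [0.172, -0.469, 0.231] pointing down, gripper open.
Joint ranges: [-2.72, 2.72], [-1.05, 1.87], [-1.09, 1.28], [-1.99, 2.15], [-1.42, 1.44], [-3.14, 3.14]. Speed limits (rad/s): [2.79, 2.79, 3.14, 3.14, 3.14, 3.14].

## Interface

Orientations are given as a unit quaternion [x, y, z, w].
In Python, from workcell import bot, viewer gives the robot as it stands (bot), with the cameras (viewer).
- The arm moves only by the shell command python3 jog.py FILE, which reads ROWS from the file FILE. ROWS is a JSON list of rows, 1 to 10 of them, each of 7 numbers: a rotation vector rx, ry, rz in normalised numbers (1 is 180 degrees), then dx, dy, dz in shares of 60 cm (1.0 is 60 cm), then the finger opening in m; each row is the pose to reach, as a shift and turn from the pose commanded when the command began, along the tool's axes at that moment; what a row does not reach only later rows make up. A row lasts 1/8 s, in which the tool goes at most 0.0625 m and 0.188 rad, less where a joint would pass 70% of its speed; a pose out of reach is approached as far as the arm can. The fingers move at their own pace and stop on an object; the grip force is fixed at half the most. Time passes only in rows, so rows that do not move let the fingers close. It prints the time, the measured TCP pose, the force, the opening and the grip force at its end. A shift or turn number past 1, either way, is cut back to 1. Input that does not fit is refused with a message, and nothing moves.
- bot.get_obs(): the state, without advancing time (a new reading comes with each control period).
- viewer.camera(name): name is "scene" or "side" or "wrist"; returns the picture (400x640x3 uint8, red, green, blue); there is no depth.
- viewer.calibration(name): a dict with "mtx" (3x3 intrinsics, pixels), "R" (3x3) and "t" (3): a world point X has camera coordinates R X + t. Camera axes: x right, y down, z forward; pixel columns grow to the right and rows downward; lengths in m; the calibration is good to about 2 mm. A picture is of the moment at which its call begins: read the wrist's pose just before it. calibration takes no time and is no camera call; for the wrist camera it gives the pose at the moment of the call.
- bot.job_done(): hands the job in; it is judged then, once.
The state is a dict: "clock": time; "joint_pos": joint angles; "joint_vel": joint speeds; "tau": joint torques, N m; "eef_pos": TCP position; "tool_rot": TCP orientation; "ft_force": force on the tool from outside, world axes, zero at the start; "ft_torque": the same for the moment, N m; "grip_width": finger opening in m; "grasp_force": force on a finger pad.
Only numpy, scipy, OpenCV 4.12 (cv2) and the standard library are available. Lean on these libraries where they do the work, as an engineer would, in place of code of your own. Each camera call takes 0.05 s, during which the arm holds its last target. There are 200 camera calls.

## Task

Put the shop radio on the amber station: with a fingertip, roll the knurled brass knob in the middle of the radio's top round clockwise (seen from above) until it clicks in with its white pointer at the amber dot, and only then push the knob down to select, and let it spring back up. Touch the knob gently, without pinching it or shoving the radio, leave the two black dials as they are set, and do not disturb the stock standing around.

Things in the scene. Friction and masses are not known exactly. Their poses are not given: they have to be found in the camera images.
- radio: table radio, a teal box with dark wooden ends, 150 deep (its x), 320 wide (its y), 160 mm high, 2.2 to 3 kg, loose on rubber feet: it slides if pushed sideways with 10 N or more. Origin: centre of its underside, on the table; z up, x from its front (pale speaker cloth, robot's side) to its back, y to its left end. The brass knob is in the middle of its flat black top
- selector_top (a point): centre of the top face of the knurled brass knob, on its axis, 190 mm above the table when the knob is up. The knob is an upright cylinder 52 mm in diameter; its knurled rim reaches from 6 to 30 mm above the radio's top. A white pointer line on its top face runs from the axis to the rim. It turns about its upright axis
- selector (a joint): turn of the brass knob, rad, clockwise from above. Spring detents 0.6 apart (16 mm of rim): 0.0 pointer at the white dot, 0.6 green, 1.2 amber, 1.8 blue; stops just beyond 0.0 and 1.8. Starts at white or at green. Let go, it springs to the nearest detent; the torque to pass to the next peaks at about 0.06 N m (2.3 N at the rim)
- push (a joint): how far the brass knob is pushed down, in m: 0 up, 0.0035 fully in. A spring holds it up: it yields at 3 N and is fully in at 6.5 N
- amber_dot (a point): centre of the amber dot, one of four flat dots, 12 mm across, on the radio's top, 41 mm from the knob's axis on the side away from the robot; clockwise seen from above: white, green, amber, blue
- volume_mark (a point): end of the white line on top of the volume dial, the left black knurled dial (36 mm in diameter, 21 mm high, 85 mm to the left of the brass knob's axis), 15 mm from that dial's axis; it moves if the dial is turned. Leave alone
- tuning_mark (a point): end of the white line on top of the tuning dial, the right black knurled dial (36 mm in diameter, 21 mm high, 85 mm to the right of the brass knob's axis), 15 mm from that dial's axis; it moves if the dial is turned. Leave alone
- hen: small wooden hen, 28 mm in diameter, 64 mm high, loose on the radio's top near its left end. Origin: centre of its underside. Leave alone
- mill: dark wooden pepper mill, 56 mm in diameter, 170 mm high, upright to the left of the radio. Origin: centre of its underside. Leave alone
- jar: amber glass jar, 64 mm in diameter, 90 mm high, upright to the right of the radio. Origin: centre of its underside. Leave alone
- mug: white mug, 80 mm in diameter, 90 mm high, upright to the right of the radio and of the egg cup. Origin: centre of its underside. Leave alone
- eggcup: blue egg cup, 50 mm in diameter, 55 mm high, in front of the radio to the right. Origin: centre of its underside. Leave alone
- tomato: red ceramic tomato, 80 mm in diameter, 55 mm high, in front of the radio to the left. Origin: centre of its underside. Leave alone
- spoon: wooden spoon, 220 mm long, lying in front of the radio. Origin: its middle, on the table. Leave alone

How it is judged:
By the outcome, as a careful person would: the job done as asked, in the order asked, and still so for the second after the job is handed in, with the robot touching nothing.
It also fails if it takes over 48 s, if anything falls off the work surface, if the arm or the gripper's body presses on something with over 40 N, if the wrist force passes 120 N, or if a joint passes its speed limit or range.

## Working session

There is one attempt and no reset: what is moved stays moved. The work goes in short steps, Python scripts to look and compute and a shell command to move; the robot and the scene stay as the last step left them, time stands still between calls to the robot, and variables do not carry over. Pictures are saved under pics/ and viewed, at most 10 in all, crops included, and the job is handed in when it is done.

```bash
ls; mkdir -p pics; python3 - <<'E'
from workcell import bot, viewer
import cv2,numpy as np
o=bot.get_obs()
for k in("clock","eef_pos","tool_rot","ft_force","grip_width"):print(k,o[k])
print(bot.pinch_z)
a=viewer.camera("scene");b=viewer.camera("side")
cv2.imwrite("pics/scene0.png",a[:,:,::-1]);cv2.imwrite("pics/side0.png",b[:,:,::-1])
for n in("scene","side"):
  c=viewer.calibration(n);print(n,c["mtx"],-c["R"].T@c["t"],c["R"][2])
E
```

```text
jog.py
pics
workcell.py
clock 0.0
eef_pos [ 0.17206212 -0.46877355  0.23040046]
tool_rot [ 9.84571003e-01  1.74982228e-01 -1.87251740e-04 -1.06067236e-03]
ft_force [-0.1357036  -0.10167264 -0.36372226]
grip_width 0.08500852328978137
0.0187
scene [[404.26546135   0.         317.93852492]
 [  0.         404.26546135 201.88040187]
 [  0.           0.           1.        ]] [ 0.92713519 -0.47753517  0.91400593] [-0.39947028  0.49401024 -0.77225474]
side [[447.14639432   0.         324.72958687]
 [  0.         447.14639432 201.10568615]
 [  0.           0.           1.        ]] [-0.03465557  0.84968227  0.96322742] [ 0.42456383 -0.6421193  -0.63830116]
```

View pics/scene0.png

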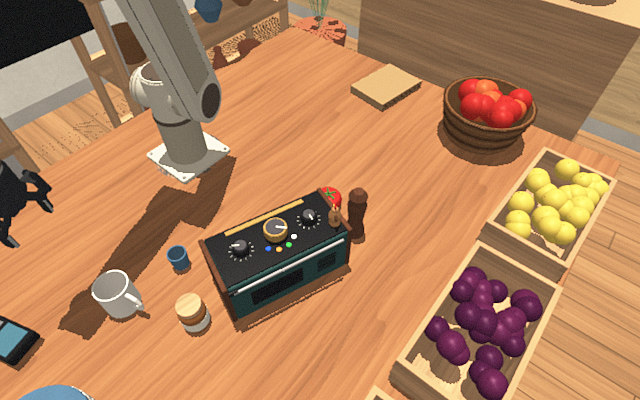

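View pics/side0.png

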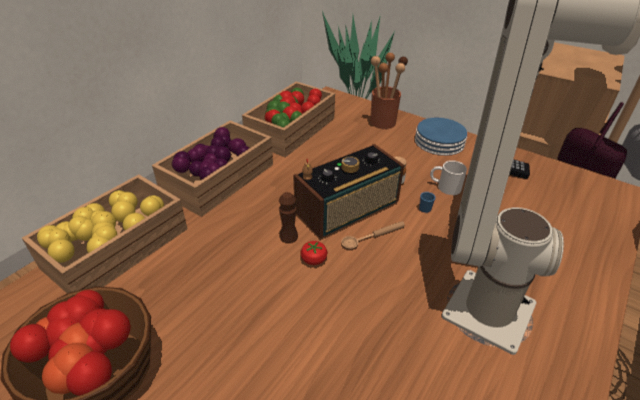

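The scene view shows the brass knob at about (275,230), with the dots blue (268,248), amber (279,250), green (289,245) and white (294,237). The side view shows the knob at about (350,164). I'll measure these and enlarge the area.

```bash
cat > h.py <<'E'
from workcell import bot, viewer
import cv2,numpy as np
def ray(n,uv,z,c=None):
    c=c or viewer.calibration(n); C=-c["R"].T@c["t"]
    d=c["R"].T@np.linalg.inv(c["mtx"])@np.array([uv[0],uv[1],1.]); return C+d*(z-C[2])/d[2]
def proj(n,X,c=None):
    c=c or viewer.calibration(n); p=c["mtx"]@(c["R"]@np.array(X)+c["t"]); return p[:2]/p[2]
def blobs(im,lo,hi,box):
    x0,y0,x1,y1=box; h=cv2.cvtColor(im[y0:y1,x0:x1],cv2.COLOR_RGB2HSV)
    m=cv2.inRange(h,np.array(lo),np.array(hi)); n,_,s,c=cv2.connectedComponentsWithStats(m)
    return [(s[i][4],c[i]+[x0,y0]) for i in range(1,n) if s[i][4]>6]
E
python3 - <<'E'
from h import *
a=cv2.imread("pics/scene0.png")[:,:,::-1].copy();b=cv2.imread("pics/side0.png")[:,:,::-1].copy()
for nm,lo,hi in(("blue",(105,150,100),(125,255,255)),("amber",(10,170,150),(25,255,255)),("green",(50,120,80),(75,255,255)),("white",(0,0,190),(180,50,255))):
  for s,c in blobs(a,lo,hi,(225,195,330,262)):print(nm,s,c,ray("scene",c,.16).round(4))
A=cv2.resize(a[190:265,220:350],None,fx=6,fy=6,interpolation=cv2.INTER_CUBIC)[:600]
cv2.imwrite("pics/c1.png",A[:,:,::-1])
B=cv2.resize(b[135:215,280:410],None,fx=6,fy=6,interpolation=cv2.INTER_CUBIC)
cv2.imwrite("pics/c2.png",B[:,:,::-1])
E
```

```text
blue 25 [267.56 248.08] [ 0.5339 -0.1679  0.16  ]
green 29 [288.4137931  244.27586207] [ 0.563  -0.1314  0.16  ]
white 13 [310.38461538 216.46153846] [ 0.5512 -0.0408  0.16  ]
white 28 [280.5        226.67857143] [ 0.5168 -0.1068  0.16  ]
white 26 [293.5 236. ] [ 0.5571 -0.1075  0.16  ]
white 13 [235.69230769 244.53846154] [ 0.4725 -0.2057  0.16  ]
white 69 [314.31884058 253.15942029] [ 0.6224 -0.113   0.16  ]
```

View pics/c1.png

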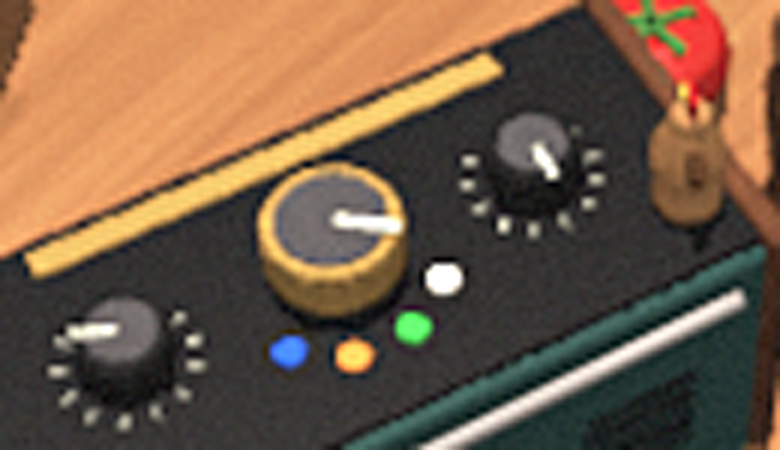

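View pics/c2.png

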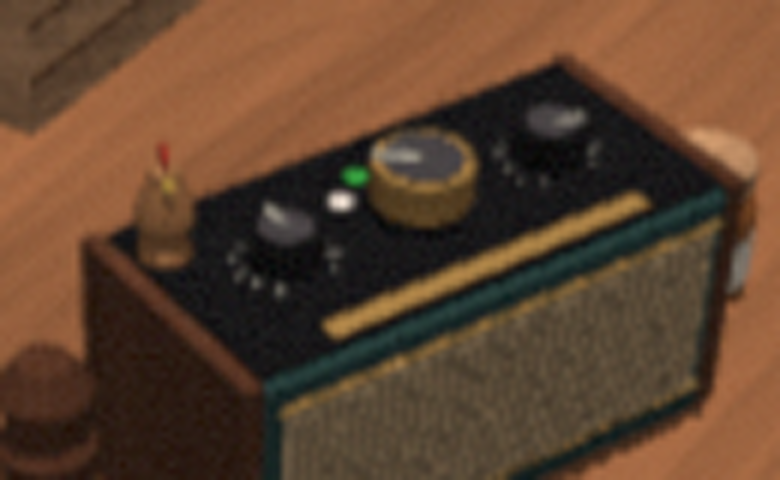

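The crops show the top-face centre at about (275.4,227.0) in the scene view and (350.6,161.6) in the side view. The pointer appears to sit near white or green. I'll compute the geometry.

```bash
python3 - <<'E'
from h import *
k1=ray("scene",(275.4,227.0),.19);k2=ray("side",(350.6,161.6),.19);print(k1,k2)
k=(k1+k2)/2
def ang(p):d=p-k1;return np.degrees(np.arctan2(d[1],d[0])).round(1),np.hypot(d[0],d[1]).round(4)
tip=ray("scene",(220+400/6,190+226/6),.19);print("ptr",ang(tip))
for n,p in dict(blue=(267.9,248.5),amber=(279,249.3),green=(288.7,244.6),white=(294,236.4)).items():print(n,ray("scene",p,.16).round(4),ang(ray("scene",p,.16)))
tip=ray("side",(280+373/6,135+155/6),.19);d=tip-k2;print("ptr side",np.degrees(np.arctan2(d[1],d[0])))
# radio corners / top outlines, dials (top z .181), hen
for n,p,z in(("dialR",(220+123/6,190+330/6),.181),("dialL",(220+533/6,190+142/6),.181),("hen",(220+685/6,190+215/6),.16),("dialRmark",(220+75/6,190+332/6),.181),("dialLmark",(220+552/6,190+172/6),.181)):print(n,ray("scene",p,z).round(4))
for n,p in(("bar0",(225.5,234.5)),("bar1",(302.5,201))):print(n,ray("scene",p,.162).round(4))
print("jar top",ray("scene",(189,303),.09),"eggcup",ray("scene",(177,250),.055),"mill",ray("scene",(358,192),.17),"mug",ray("scene",(114,283),.09))
E
```

```text
[ 0.52495767 -0.12928331  0.19      ] [ 0.52248836 -0.12935117  0.19      ]
ptr (np.float64(34.9), np.float64(0.025))
blue [ 0.5353 -0.1682  0.16  ] (np.float64(-75.2), np.float64(0.0403))
amber [ 0.5557 -0.1543  0.16  ] (np.float64(-39.2), np.float64(0.0396))
green [ 0.5641 -0.1316  0.16  ] (np.float64(-3.4), np.float64(0.0392))
white [ 0.5587 -0.1076  0.16  ] (np.float64(32.7), np.float64(0.0401))
ptr side 27.14583495637511
dialR [ 0.4941 -0.2076  0.181 ]
dialL [ 0.5538 -0.049   0.181 ]
hen [ 0.6111 -0.0271  0.16  ]
dialRmark [ 0.4813 -0.219   0.181 ]
dialLmark [ 0.5686 -0.0555  0.181 ]
bar0 [ 0.4361 -0.2022  0.162 ]
bar1 [ 0.5075 -0.0178  0.162 ]
jar top [ 0.46228649 -0.35084911  0.09      ] eggcup [ 0.30699227 -0.27183606  0.055     ] mill [0.59832869 0.08400154 0.17      ] mug [ 0.29219193 -0.42623555  0.09      ]
```

The knob is at (0.524,-0.129) and the radio's yaw is about -21°. The pointer is at white, so it needs two detents clockwise. I'll shut the fingers and use their flat side on the rim's front, moving to the radio's left. First I go above the approach point.

Units first: shifts go in shares of 60 cm and turns go in shares of 180 degrees. So 0.398 m is 0.6633, -0.24 m is -0.4, -2.418 rad is -0.7697.

```bash
echo '[[0, 0, -0.7697, 0.6633, -0.4, -0.05, 0], [0, 0, -0.7697, 0.6633, -0.4, -0.05, 0], [0, 0, -0.7697, 0.6633, -0.4, -0.05, 0], [0, 0, -0.7697, 0.6633, -0.4, -0.05, 0], [0, 0, -0.7697, 0.6633, -0.4, -0.05, 0], [0, 0, -0.7697, 0.6633, -0.4, -0.05, 0], [0, 0, -0.7697, 0.6633, -0.4, -0.05, 0], [0, 0, -0.7697, 0.6633, -0.4, -0.05, 0], [0, 0, -0.7697, 0.6633, -0.4, -0.05, 0], [0, 0, -0.7697, 0.6633, -0.4, -0.05, 0]]' > path.dat && python3 jog.py path.dat; cat > s.py <<'E'
from h import *
from scipy.spatial.transform import Rotation as Ro
o=bot.get_obs();p=np.array(o["eef_pos"]);R=Ro.from_quat(o["tool_rot"]).as_matrix()
a=np.radians(-21.3);xr=np.array([np.cos(a),np.sin(a),0]);yr=np.array([-np.sin(a),np.cos(a),0]);K=np.array([.524,-.129,.19])
f=np.array(o["ft_force"])
print("clk",round(o["clock"],2),"rel knob xr,yr mm",((p-K)@xr*1e3).round(1),((p-K)@yr*1e3).round(1),"z",p[2].round(4),"xaxis yaw",np.degrees(np.arctan2(R[1,0],R[0,0])).round(1),"tilt",R[2].round(3),"F xr yr z",(f@xr).round(2),(f@yr).round(2),f[2].round(2),"w",round(o["grip_width"],4),"j",np.round(o["joint_pos"],2))
E
python3 s.py
```

```text
clock: 1.35
eef_pos: [0.4632, -0.1061, 0.2607]
tool_rot: [0.438, 0.899, -0.0, -0.001]
ft_force: [-0.2, -0.2, 0.4]
grip_width: 0.0
grasp_force: 0.0
clk 1.35 rel knob xr,yr mm -64.9 -0.8 z 0.2607 xaxis yaw 128.0 tilt [ 0.001 -0.001 -1.   ] F xr yr z -0.08 -0.24 0.44 w 0.0 j [-0.23  0.18  0.01  1.4  -0.    0.68]
```

Converted, -0.536 rad is -0.1706.

```bash
echo '[[0, 0, -0.1706, 0, 0, 0, 0], [0, 0, -0.1706, 0, 0, 0, 0], [0, 0, -0.1706, 0, 0, 0, 0], [0, 0, -0.1706, 0, 0, 0, 0]]' > path.dat && python3 jog.py path.dat; python3 s.py; python3 - <<'E'
from h import *
c=viewer.calibration("wrist");im=viewer.camera("wrist");cv2.imwrite("pics/w1.png",im[:,:,::-1]);np.savez("w1.npz",**c)
print(proj("wrist",[.524,-.129,.19],c))
E
```

```text
clock: 1.85
eef_pos: [0.4629, -0.1069, 0.2609]
tool_rot: [0.189, 0.982, 0.0, -0.0]
ft_force: [0.2, -0.2, -0.1]
grip_width: 0.0001
grasp_force: 0.0
clk 1.85 rel knob xr,yr mm -64.9 -1.6 z 0.2609 xaxis yaw 158.2 tilt [ 0.001 -0.    -1.   ] F xr yr z 0.25 -0.09 -0.1 w 0.0001 j [-0.23  0.18  0.01  1.4  -0.    0.15]
[316.28643421 286.83804515]
```

View pics/w1.png

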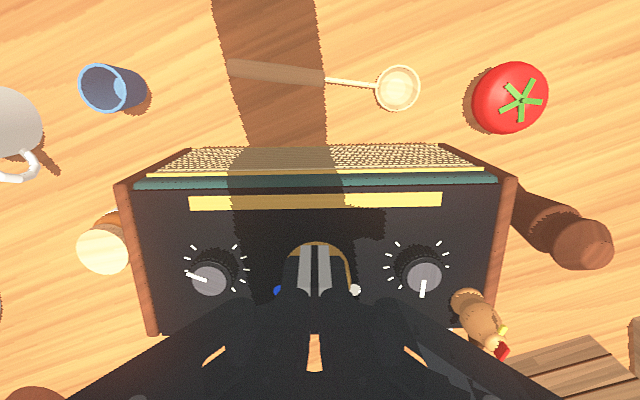

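The wrist view has the radio square to the camera, with the dial caps at (209,281) and (424,277). The shut fingertips are near (315,270), in front of the knob. I'll cross-check the knob axis from the dials.

```bash
python3 - <<'E'
from h import *
c=dict(np.load("w1.npz"))
r=ray("wrist",(209,281),.181,c);l=ray("wrist",(424,277),.181,c);print(r,l,(r+l)/2,np.linalg.norm(l-r),np.degrees(np.arctan2(*(l-r)[:2])))
for p in((284,270),(351,270),(317,241)):print(ray("wrist",p,.19,c))
t=bot.get_obs()["eef_pos"]
print([ray("wrist",(u,295),t[2],c).round(4) for u in(299,331)],t)
E
```

```text
[ 0.49305456 -0.20856465  0.181     ] [ 0.5530651  -0.04860745  0.181     ] [ 0.52305983 -0.12858605  0.181     ] 0.17084370517805517 20.56439255637625
[ 0.50110617 -0.14611654  0.19      ]
[ 0.51988202 -0.09917949  0.19      ]
[ 0.48771737 -0.11402399  0.19      ]
[array([ 0.4792, -0.1213,  0.261 ]), array([ 0.4853, -0.1059,  0.261 ])] [ 0.46298457 -0.10686834  0.26096094]
```

Converted, 0.088 m is 0.1467, 0.05 m is 0.0833.

```bash
echo '[[0, 0, 0, -0.0217, -0.0092, 0.0833, 0], [0, 0, 0, -0.0217, -0.0092, 0.1467, 0], [0, 0, 0, -0.0217, -0.0092, 0.1467, 0]]' > path.dat && python3 jog.py path.dat >/dev/null; python3 s.py; echo '[[0, 0, 0, -0.01, 0, 0, 0], [0, 0, 0, -0.0167, 0, 0, 0], [0, 0, 0, -0.0167, 0, 0, 0]]' > path.dat && python3 jog.py path.dat>/dev/null; python3 s.py
```

```text
clk 2.27 rel knob xr,yr mm -54.4 -7.5 z 0.1704 xaxis yaw 158.2 tilt [ 0.008 -0.001 -1.   ] F xr yr z -0.31 -0.28 0.43 w 0.0001 j [-0.24  0.25 -0.14  1.18  0.    0.14]
clk 2.65 rel knob xr,yr mm -40.3 -7.0 z 0.1748 xaxis yaw 158.3 tilt [-0.003  0.    -1.   ] F xr yr z -0.55 0.5 -0.44 w 0.0005 j [-0.24  0.27 -0.11  1.19  0.    0.13]
```

Converted, -0.001 m is -0.0017.

```bash
echo '[[0, 0, 0, -0.0017, 0, 0, 0], [0, 0, 0, -0.0017, 0, 0, 0]]' > path.dat && python3 jog.py path.dat>/dev/null; python3 s.py; echo '[[0, 0, 0, -0.0017, 0, 0, 0], [0, 0, 0, -0.0017, 0, 0, 0]]' > path.dat && python3 jog.py path.dat>/dev/null; python3 s.py;echo '[[0, 0, 0, -0.0017, 0, 0, 0], [0, 0, 0, -0.0017, 0, 0, 0]]' > path.dat && python3 jog.py path.dat>/dev/null; python3 s.py
```

```text
clk 2.9 rel knob xr,yr mm -40.6 -7.2 z 0.1735 xaxis yaw 158.3 tilt [-0.  0. -1.] F xr yr z 0.38 -0.26 0.61 w -0.0001 j [-0.25  0.27 -0.11  1.19  0.    0.13]
clk 3.15 rel knob xr,yr mm -39.7 -7.2 z 0.1733 xaxis yaw 158.3 tilt [ 0. -0. -1.] F xr yr z 0.1 0.25 0.68 w 0.0002 j [-0.25  0.27 -0.11  1.19 -0.    0.13]
clk 3.4 rel knob xr,yr mm -39.0 -7.2 z 0.1732 xaxis yaw 158.3 tilt [ 0.001 -0.    -1.   ] F xr yr z -1.18 0.51 0.85 w 0.0001 j [-0.25  0.27 -0.1   1.19  0.    0.13]
```

Converted, -0.001 m is -0.0017.

```bash
echo '[[0, 0, 0, -0.0017, 0, 0, 0], [0, 0, 0, -0.0017, 0, 0, 0]]' > path.dat && python3 jog.py path.dat>/dev/null; python3 s.py; echo '[[0, 0, 0, -0.0017, 0, 0, 0], [0, 0, 0, -0.0017, 0, 0, 0]]' > path.dat && python3 jog.py path.dat>/dev/null; python3 s.py
```

```text
clk 3.65 rel knob xr,yr mm -38.8 -7.2 z 0.1731 xaxis yaw 158.3 tilt [ 0.002 -0.    -1.   ] F xr yr z -4.21 -0.44 2.43 w 0.0002 j [-0.25  0.28 -0.1   1.19  0.    0.13]
clk 3.9 rel knob xr,yr mm -38.7 -7.3 z 0.1728 xaxis yaw 158.3 tilt [ 0.004 -0.    -1.   ] F xr yr z -7.45 -1.08 2.9 w 0.0001 j [-0.25  0.28 -0.1   1.2   0.    0.13]
```

Converted, -0.0008 m is -0.0013.

```bash
echo '[[0, 0, 0, 0.0013, 0, -0.0013, 0], [0, 0, 0, 0.0013, 0, -0.0013, 0]]' > path.dat && python3 jog.py path.dat>/dev/null; python3 s.py; echo '[[0, 0, 0, 0, 0.0033, 0, 0], [0, 0, 0, 0, 0.0067, 0, 0], [0, 0, 0, 0, 0.0067, 0, 0]]' > path.dat && python3 jog.py path.dat>/dev/null; python3 s.py
```

```text
clk 4.15 rel knob xr,yr mm -38.7 -7.3 z 0.1734 xaxis yaw 158.3 tilt [ 0.003 -0.    -1.   ] F xr yr z -6.48 -0.77 -0.24 w 0.0002 j [-0.25  0.28 -0.1   1.2   0.    0.13]
clk 4.53 rel knob xr,yr mm -38.7 -3.7 z 0.1734 xaxis yaw 158.3 tilt [ 0.003 -0.001 -1.   ] F xr yr z -4.98 -1.3 -0.28 w -0.0 j [-0.24  0.28 -0.1   1.2  -0.    0.14]
```

Pressing at about 5 N and moving tangentially. I'll continue the stroke.

Converted, 0.004 m is 0.0067, 0.002 m is 0.0033.

```bash
echo '[[0, 0, 0, 0, 0.0033, 0, 0], [0, 0, 0, 0, 0.0067, 0, 0], [0, 0, 0, 0, 0.0067, 0, 0]]' > path.dat && python3 jog.py path.dat>/dev/null; python3 s.py; echo '[[0, 0, 0, 0, 0.0033, 0, 0], [0, 0, 0, 0, 0.0067, 0, 0], [0, 0, 0, 0, 0.0067, 0, 0]]' > path.dat && python3 jog.py path.dat>/dev/null; python3 s.py;  python3 - <<'E'
from h import *
b=viewer.camera("side");a=viewer.camera("scene")
B=cv2.resize(b[135:215,280:410],None,fx=5,fy=5,interpolation=cv2.INTER_CUBIC)
A=cv2.resize(a[190:270,220:350],None,fx=5,fy=5,interpolation=cv2.INTER_CUBIC)
cv2.imwrite("pics/m1.png",cv2.resize(np.hstack([B,A]),(800,246))[:,:,::-1])
E
```

```text
clk 4.9 rel knob xr,yr mm -38.7 0.8 z 0.1734 xaxis yaw 158.3 tilt [ 0.003 -0.    -1.   ] F xr yr z -5.57 -0.27 -0.4 w 0.0002 j [-0.23  0.28 -0.1   1.2   0.    0.15]
clk 5.28 rel knob xr,yr mm -38.6 5.4 z 0.1734 xaxis yaw 158.3 tilt [ 0.003  0.001 -1.   ] F xr yr z -5.39 2.19 -0.57 w 0.0 j [-0.22  0.28 -0.1   1.2   0.    0.16]
```

View pics/m1.png

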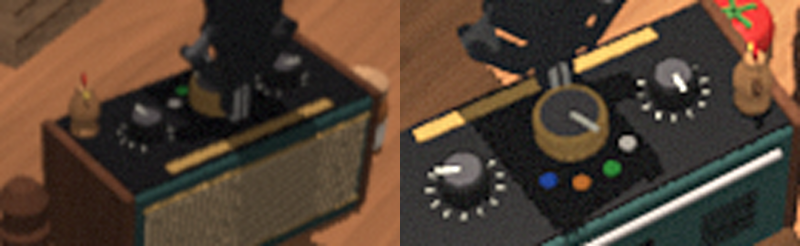

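The scene view shows the pointer at about (598,130) in the picture, moving from white towards green, and the tangential force has changed sign, so the peak is passed. I'll release and measure.

Converted, -0.0125 m is -0.0208, 0.006 m is 0.01.

```bash
echo '[[0, 0, 0, 0.01, 0.0017, 0, 0], [0, 0, 0, 0.01, 0.0017, 0, 0], [0, 0, 0, 0.01, -0.0208, 0, 0], [0, 0, 0, 0.01, -0.0208, 0, 0]]' > path.dat && python3 jog.py path.dat>/dev/null; python3 s.py; cat > ptr.py <<'E'
from h import *
a=viewer.camera("scene");k=np.array([.5247,-.1292,.19])
# white pointer: bright, low saturation pixels within 25 mm of axis on the top-face plane
h=cv2.cvtColor(a,cv2.COLOR_RGB2HSV);best=[]
pts=[]
for v in range(205,250):
  for u in range(250,305):
    p=ray("scene",(u,v),.19)-k
    r=np.hypot(*p[:2])
    if .007<r<.021: pts.append((int(h[v,u,2]),p[0],p[1]))
pts=np.array(pts);t=np.sort(pts[:,0])[-12];s=pts[pts[:,0]>=t]
d=s[:,1:3].mean(0);print("pointer",np.degrees(np.arctan2(d[1],d[0])).round(1),"V",t,np.median(pts[:,0]))
for nm,lo,hi in(("blue",(105,150,60),(125,255,255)),("amber",(5,150,110),(25,255,255)),("green",(50,120,80),(75,255,255))):
  for s,c in blobs(a,lo,hi,(262,238,300,258)):
    p=ray("scene",c,.16);d=p-k;print(nm,s,p.round(4),np.degrees(np.arctan2(d[1],d[0])).round(1),np.hypot(*d[:2]).round(4))
E
python3 ptr.py
```

```text
clk 5.88 rel knob xr,yr mm -43.1 -8.8 z 0.1743 xaxis yaw 158.2 tilt [-0.001 -0.    -1.   ] F xr yr z 0.34 0.17 0.61 w -0.0006 j [-0.25  0.26 -0.12  1.19 -0.    0.13]
pointer 0.7 V 127.0 59.0
blue 24 [ 0.5342 -0.1678  0.16  ] -76.2 0.0398
amber 23 [ 0.5539 -0.1542  0.16  ] -40.6 0.0384
green 25 [ 0.5627 -0.131   0.16  ] -2.6 0.038
```

It's at green and the radio hasn't moved. Second stroke.

Converted, -0.006 m is -0.01, -0.005 m is -0.0083.

```bash
echo '[[0, 0, 0, -0.005, 0.0017, 0, 0], [0, 0, 0, -0.0083, 0.0017, 0, 0], [0, 0, 0, -0.01, 0.0017, 0, 0], [0, 0, 0, -0.01, 0.0017, 0, 0]]' > path.dat && python3 jog.py path.dat>/dev/null; python3 s.py; echo '[[0, 0, 0, 0, 0.0033, 0, 0], [0, 0, 0, 0, 0.0067, 0, 0], [0, 0, 0, 0, 0.0067, 0, 0]]' > path.dat && python3 jog.py path.dat>/dev/null; python3 s.py; echo '[[0, 0, 0, 0, 0.0033, 0, 0], [0, 0, 0, 0, 0.0067, 0, 0], [0, 0, 0, 0, 0.0067, 0, 0]]' > path.dat && python3 jog.py path.dat>/dev/null; python3 s.py; echo '[[0, 0, 0, 0, 0.0033, 0, 0], [0, 0, 0, 0, 0.0067, 0, 0], [0, 0, 0, 0, 0.0083, 0, 0], [0, 0, 0, 0, 0.0083, 0, 0]]' > path.dat && python3 jog.py path.dat>/dev/null; python3 s.py;python3 ptr.py
```

```text
clk 6.42 rel knob xr,yr mm -38.8 -6.6 z 0.1738 xaxis yaw 158.3 tilt [ 0.003 -0.    -1.   ] F xr yr z -5.0 0.07 2.43 w -0.0 j [-0.24  0.28 -0.1   1.2   0.    0.13]
clk 6.8 rel knob xr,yr mm -38.8 -3.0 z 0.1738 xaxis yaw 158.3 tilt [ 0.003 -0.001 -1.   ] F xr yr z -5.25 -1.45 2.12 w 0.0002 j [-0.24  0.28 -0.1   1.2  -0.    0.14]
clk 7.17 rel knob xr,yr mm -38.8 1.4 z 0.1738 xaxis yaw 158.3 tilt [ 0.003  0.    -1.   ] F xr yr z -5.42 -0.24 2.53 w 0.0004 j [-0.23  0.28 -0.1   1.2   0.    0.15]
clk 7.67 rel knob xr,yr mm -38.6 7.2 z 0.1739 xaxis yaw 158.3 tilt [ 0.002  0.002 -1.   ] F xr yr z -5.23 2.78 2.55 w -0.0004 j [-0.22  0.28 -0.1   1.2   0.    0.16]
pointer -35.1 V 135.0 60.0
blue 26 [ 0.5339 -0.1676  0.16  ] -76.5 0.0395
amber 23 [ 0.5537 -0.1542  0.16  ] -40.7 0.0383
green 25 [ 0.5627 -0.131   0.16  ] -2.6 0.038
```

Converted, -0.035 m is -0.0583, 0.01 m is 0.0167.

```bash
echo '[[0, 0, 0, 0.0133, 0.0008, 0, 0], [0, 0, 0, 0.0167, 0.0008, 0, 0], [0, 0, 0, 0.0167, 0, -0.0583, 0], [0, 0, 0, 0.0167, 0, -0.0583, 0]]' > path.dat && python3 jog.py path.dat>/dev/null; python3 s.py; python3 ptr.py
```

```text
clk 8.22 rel knob xr,yr mm -45.1 6.6 z 0.2118 xaxis yaw 158.3 tilt [-0.007  0.001 -1.   ] F xr yr z 0.64 -0.15 -0.67 w -0.0001 j [-0.22  0.24 -0.05  1.28 -0.    0.16]
pointer -39.9 V 137.0 60.0
blue 27 [ 0.5347 -0.1677  0.16  ] -75.5 0.0398
amber 7 [ 0.5235 -0.1443  0.16  ] -94.7 0.0151
amber 23 [ 0.5537 -0.1542  0.16  ] -40.7 0.0383
green 25 [ 0.5627 -0.131   0.16  ] -2.6 0.038
```

The pointer is at -39.9° and the amber dot at -40.7°, so it has clicked in at amber. Now over the axis to push.

Converted, -0.047 m is -0.0783, 0.014 m is 0.0233.

```bash
echo '[[0, 0, 0, -0.0783, -0.0112, 0, 0], [0, 0, 0, -0.0783, -0.0112, 0, 0], [0, 0, 0, -0.0783, -0.0112, 0.0167, 0], [0, 0, 0, -0.0783, -0.0112, 0.0233, 0], [0, 0, 0, -0.0783, -0.0112, 0.0233, 0]]' > path.dat && python3 jog.py path.dat>/dev/null; python3 s.py
```

```text
clk 8.9 rel knob xr,yr mm -1.5 -0.6 z 0.1945 xaxis yaw 158.3 tilt [ 0.001 -0.    -1.   ] F xr yr z -0.85 -0.07 -0.52 w 0.0003 j [-0.24  0.33  0.04  1.27  0.    0.14]
```

Converted, 0.0045 m is 0.0075, 0.003 m is 0.005.

```bash
echo '[[0, 0, 0, 0, 0, 0.0025, 0], [0, 0, 0, 0, 0, 0.005, 0], [0, 0, 0, 0, 0, 0.0075, 0], [0, 0, 0, 0, 0, 0.0075, 0]]' > path.dat && python3 jog.py path.dat>/dev/null; python3 s.py; echo '[[0, 0, 0, 0, 0, 0.0017, 0], [0, 0, 0, 0, 0, 0.0033, 0], [0, 0, 0, 0, 0, 0.0033, 0]]' > path.dat && python3 jog.py path.dat>/dev/null; python3 s.py; echo '[[0, 0, 0, 0, 0, 0.0017, 0], [0, 0, 0, 0, 0, 0.0017, 0]]' > path.dat && python3 jog.py path.dat>/dev/null; python3 s.py
```

```text
clk 9.4 rel knob xr,yr mm -0.5 -0.7 z 0.1905 xaxis yaw 158.3 tilt [ 0. -0. -1.] F xr yr z 0.28 0.05 -0.11 w -0.0001 j [-0.24  0.34  0.03  1.26  0.    0.14]
clk 9.78 rel knob xr,yr mm -0.3 -0.6 z 0.189 xaxis yaw 158.3 tilt [-0.001  0.    -1.   ] F xr yr z -0.23 0.48 3.85 w -0.0003 j [-0.24  0.34  0.03  1.26  0.    0.14]
clk 10.03 rel knob xr,yr mm -0.3 -0.7 z 0.1879 xaxis yaw 158.3 tilt [-0.001  0.    -1.   ] F xr yr z -1.17 -0.04 3.89 w 0.0004 j [-0.24  0.34  0.03  1.26 -0.    0.14]
```

Converted, 0.0025 m is 0.0042, 0.0015 m is 0.0025.

```bash
echo '[[0, 0, 0, 0, 0, 0.0025, 0], [0, 0, 0, 0, 0, 0.0042, 0], [0, 0, 0, 0, 0, 0.0042, 0]]' > path.dat && python3 jog.py path.dat>/dev/null; python3 s.py; echo '[[0, 0, 0, 0, 0, 0.0017, 0], [0, 0, 0, 0, 0, 0.0017, 0]]' > path.dat && python3 jog.py path.dat>/dev/null; python3 s.py
```

```text
clk 10.4 rel knob xr,yr mm -0.2 -0.6 z 0.1864 xaxis yaw 158.3 tilt [-0.002  0.    -1.   ] F xr yr z -3.27 -0.42 10.38 w -0.0001 j [-0.24  0.34  0.02  1.25 -0.    0.14]
clk 10.65 rel knob xr,yr mm -0.1 -0.6 z 0.1864 xaxis yaw 158.3 tilt [-0.003  0.    -1.   ] F xr yr z -3.82 0.04 15.19 w 0.0001 j [-0.24  0.34  0.02  1.25 -0.    0.14]
```

The knob is bottomed: z stops at 0.1864 and the force is above 6.5 N. I'll lift off, clear it, and check.

Converted, 0.1 m is 0.1667, -0.09 m is -0.15.

```bash
echo '[[0, 0, 0, 0, 0, -0.0067, 0], [0, 0, 0, 0, 0, -0.02, 0], [0, 0, 0, 0, 0, -0.1, 0], [0, 0, 0, 0.0833, 0, -0.15, 0], [0, 0, 0, 0.1667, 0, -0.15, 0], [0, 0, 0, 0.1667, 0, -0.15, 0], [0, 0, 0, 0.1667, 0, -0.15, 0]]' > path.dat && python3 jog.py path.dat>/dev/null; python3 s.py; python3 ptr.py; python3 - <<'E'
from h import *
b=viewer.camera("side");a=viewer.camera("scene")
B=cv2.resize(b[135:265,270:440],None,fx=2.35,fy=2.35,interpolation=cv2.INTER_CUBIC)
A=cv2.resize(a[170:300,200:370],None,fx=2.35,fy=2.35,interpolation=cv2.INTER_CUBIC)
cv2.imwrite("pics/f.png",np.hstack([B,A])[:,:,::-1])
E
```

```text
clk 11.53 rel knob xr,yr mm -99.9 0.1 z 0.2741 xaxis yaw 158.3 tilt [-0.001  0.    -1.   ] F xr yr z 0.67 -0.51 0.24 w 0.0001 j [-0.21  0.11 -0.05  1.42 -0.    0.17]
pointer -33.9 V 255.0 62.0
blue 25 [ 0.5345 -0.1678  0.16  ] -75.8 0.0398
amber 25 [ 0.5535 -0.1536  0.16  ] -40.3 0.0377
green 28 [ 0.5628 -0.1312  0.16  ] -3.0 0.0381
```

View pics/f.png

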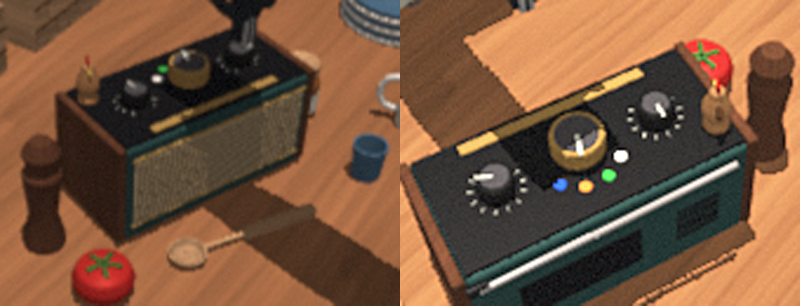

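The final view has the radio and stock in place and the pointer towards amber. The -33.9° reading is probably biased by mixed sun and shadow, so I'll move farther away and re-measure with a weighted mask.

Converted, 0.18 m is 0.3, 0.12 m is 0.2.

```bash
echo '[[0, 0, 0, 0.1, 0.1, -0.0833, 0], [0, 0, 0, 0.1667, 0.2, -0.0833, 0], [0, 0, 0, 0.1667, 0.3, -0.0833, 0], [0, 0, 0, 0.1667, 0.3, -0.0833, 0], [0, 0, 0, 0.1667, 0.3, -0.0833, 0]]' > path.dat && python3 jog.py path.dat>/dev/null; python3 s.py; python3 - <<'E'
from h import *
k=np.array([.5247,-.1292,.19])
def meas(im):
  h=cv2.cvtColor(im,cv2.COLOR_RGB2HSV);W=[]
  for v in range(205,250):
    for u in range(250,305):
      p=ray("scene",(u,v),.19)-k;r=np.hypot(*p[:2])
      if .006<r<.019:W.append((int(im[v,u].min()),p[0],p[1]))
  W=np.array(W);w=np.clip(W[:,0]-np.median(W[:,0])-40,0,None);d=(W[:,1:]*w[:,None]).sum(0)/w.sum()
  return np.degrees(np.arctan2(d[1],d[0])).round(1),np.hypot(*d).round(4),(w>0).sum()
a=viewer.camera("scene");cv2.imwrite("pics/z.png",a[:,:,::-1])
print("start",meas(cv2.imread("pics/scene0.png")[:,:,::-1].copy()),"now",meas(a))
E
```

```text
clk 12.3 rel knob xr,yr mm -199.0 183.1 z 0.3237 xaxis yaw 158.5 tilt [ 0. -0. -1.] F xr yr z 0.1 -0.68 -1.21 w 0.0002 j [0.27 0.06 0.03 1.54 0.   0.65]Traceback (most recent call last):
  File "<stdin>", line 12, in <module>
  File "<stdin>", line 7, in meas
  File "h.py", line 4, in ray
    c=c or viewer.calibration(n); C=-c["R"].T@c["t"]
           ~~~~~~~~~~~~~~~^^^
ValueError: time passes only in moves, steps and waits
```

```bash
python3 - <<'E'
from h import *
k=np.array([.5247,-.1292,.19]);c=viewer.calibration("scene")
def meas(im):
  W=[]
  for v in range(205,250):
    for u in range(250,305):
      p=ray("scene",(u,v),.19,c)-k;r=np.hypot(*p[:2])
      if .006<r<.019:W.append((int(im[v,u].min()),p[0],p[1]))
  W=np.array(W);w=np.clip(W[:,0]-np.median(W[:,0])-40,0,None);d=(W[:,1:]*w[:,None]).sum(0)/w.sum()
  return np.degrees(np.arctan2(d[1],d[0])).round(1),np.hypot(*d).round(4),(w>0).sum()
print("start",meas(cv2.imread("pics/scene0.png")[:,:,::-1].copy()),"now",meas(cv2.imread("pics/z.png")[:,:,::-1].copy()))
E
```

```text
start (np.float64(44.7), np.float64(0.0118), np.int64(15)) now (np.float64(-44.0), np.float64(0.0123), np.int64(14))
```

The pointer reads about -41° after correcting the knob centre, and amber is at -40.5° (the neighbouring detents are 34° away). The knob is at the amber detent and the arm is clear.

```bash
python3 -c "
from workcell import bot, viewer
print(bot.job_done())"
```

```text
the job is handed in; nothing more can be done
None
```

The radio is on amber: I rolled the knob clockwise two detents, pushed it fully in at about 15 N and let it go, and handed the job in at about 12.4 s with the arm clear; the final camera reading (about -41° against amber's -40.5°) is rough, and I didn't measure the knob's height after release.

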